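# Level the two-pan balance by shifting the right tablet jar

## Robot

A 6-joint arm with a two-finger parallel gripper is mounted at the origin on the work surface. World frame = base frame: x ahead of the robot, y to its left, z up, the work surface at z = 0. Lengths are in mm, angles in rad, forces in N, time in s.
With the tool pointing down it reaches from about 300 to 1000 mm from the base axis. Payload 5.1 kg.
Tool frame: the origin (TCP) lies where the fingers leave the gripper's body, on its centre line; the fingertips stand 78 mm ahead of it and the grasp point (between the pads) lies 59 mm ahead of it (arm.grip_point_offset is the distance from the TCP to the grasp point, in mm); z points along the fingers, y is the line along which they close (so a half turn about z gives the same grasp; the last joint's range is limited). The gripper opens to 95 mm and grips with 3 to 60 N. Pads are 20 mm wide; open, the fingers measure 119 mm over their backs; the gripper's body (75 mm by 180 mm) begins 59 mm behind the grasp point.
Start: joints at [1.226, 0.124, 1.65, -0, 1.367, -0.083], TCP at [168.255, 627.834, 292.256] pointing down, gripper open.
Joint ranges: [-2.61, 2.61], [-1.02, 2.33], [0.03, 2.71], [-1.35, 4.49], [0.32, 2.68], [-2.91, 2.91]. Speed limits (rad/s): [2.57, 2.57, 3.14, 3.14, 3.14, 3.14].

## Interface

Orientations are given as a unit quaternion [x, y, z, w].
In Python, from rig import telemetry, viewer, arm gives the robot as it stands.
- The arm moves only by the tool arm_command, never from a script. Its argument "series" is a list of rows, each an object with "translation": the shift along the tool's x, y, z in mm, a list of three; "twist": the turn, a rotation vector about the tool's x, y, z in degrees, a list of three. In form: [{"translation": [dx, dy, dz], "twist": [ax, ay, az]}, ...]. A call has 1 to 5 rows; each row shifts and turns the commanded pose from where the row before left it, along the tool's axes as they then stand; what a row does not reach is not made up. A row lasts 1/10 s, in which the tool goes at most 50 mm and 8.59 degrees, less where a joint would pass 70% of its speed; a pose out of reach is approached as far as the arm can. A call with a gripper value outside its range is refused whole. "jaw" is the closure in counts, from 0 (fully open) to 255 (shut), set as the call begins (left out, the last holds). The fingers move at their own pace and stop on an object; "grip_force" is the grip in N (left out, the last holds). Time passes only in rows, so rows that do not move let the fingers close. It gives the time, the measured TCP pose, the force, the opening and the grip force at its end, in the units of the state.
- telemetry.observe(): the state, without advancing time (a new reading comes with each control period).
- viewer.capture(name): name is "scene" or "top"; returns a dict with "pixels" (480x640x3 uint8, blue, green, red), "range_z" (480x640 float32, mm along the optical axis (not along the pixel's ray), 0 where there is no reading), "K" (3x3 intrinsics, pixels), "k1" (the pictures are not rectified: a ray, as slopes to the right and down, at radius r is drawn at 1 + k1 r^2 times it, then the intrinsics apply), "T" (4x4, takes a point from camera to world coordinates). Camera axes: x right, y down, z forward; pixel columns grow to the right and rows downward; lengths in mm; the calibration is good to about 2 mm. A picture is of the moment at which its call begins.
- arm.finish_job(): hands the job in; it is judged then, once.
The state is a dict: "time": time; "qpos": joint angles; "qvel": joint speeds; "joint_efforts": joint torques, N m; "tool_pos": TCP position; "orientation": TCP orientation; "wrist_force": force on the tool from outside, world axes, zero at the start; "moment": the same for the moment, N m; "grip_width": opening from 0.0 (shut) to 1.0 (fully open); "grasp_force": force on a finger pad.
Only numpy, scipy, OpenCV 4.12 (cv2) and the standard library are available. Lean on these libraries where they do the work, as an engineer would, in place of code of your own. Each camera call takes 0.05 s, during which the arm holds its last target. There are 200 camera calls.

## Task

The two-pan balance is out of level: move a jar (or jars) from one pan to the other so that both pans sit level, every jar standing upright and fully down in a cell, and let go. The balance is delicate: handle jars and pans gently, never pushing or squeezing a jar or finger against it with more than about a kilogram's force, and leave the things standing around the balance where they are.

Things in the scene. Friction and masses are not known exactly. Their poses are not given: they have to be found in the camera images.
- balance: grey two-pan bench balance, bolted down; base 200 x 270 mm, 42 mm high (52 mm along the middle). Origin: centre of its underside on the table; x runs along the pans, y from pan B (at -110 mm) to pan A (at +110 mm), z up. The needle on the white plate at its +x end points to the middle mark when level. The pans stay flat: as one rises the other sinks equally.
- pan_a (a joint): height of pan A above level, in m (0: level; pan B is as far below level as A is above, and the reverse). Firm stops end its travel 6 mm below and above level (-0.006, 0.006). Off the stops each newton of extra load on a pan lowers it about 8 mm. At the start pan A is too heavy and rests on its lower stop.
- pan_a_mid (a point): middle of pan A (206 x 70 mm steel plate) at cell-floor height, 82 mm above the table when level; moves with the pan, axes as the balance. Three square open-topped cells are bolted on, centres at x = -64, 0 and +64 mm from this point (y = 0). Every cell: opening 47 mm along the pan, 50 mm across, walls 3.5 mm thick, rim 20 mm above its floor, floor 6 mm above the plate.
- pan_b_mid (a point): middle of pan B, same plate and height as pan A. It has two cells like those of pan A: one bolted at x = -62 mm, holding a jar, and an empty one that can slide stiffly along the pan (about 4 N): its centre starts anywhere from x = 26 to 66 mm (y = 0), which is not measured: see it or feel for it.
- jar_1: shortest of four white closed tablet jars: upright plain cylinder 44 mm across with a 1.5 mm rounded foot edge, 60 mm tall, about 80 g (within 3 percent). Origin: centre of its underside; z up. Starts seated in a cell: three jars in pan A's, one in pan B's bolted cell; which jar is where varies.
- jar_2: second shortest of four white closed tablet jars: upright plain cylinder 44 mm across with a 1.5 mm rounded foot edge, 72 mm tall, about 120 g (within 3 percent). Origin: centre of its underside; z up. Starts seated in a cell: three jars in pan A's, one in pan B's bolted cell; which jar is where varies.
- jar_3: second tallest of four white closed tablet jars: upright plain cylinder 44 mm across with a 1.5 mm rounded foot edge, 84 mm tall, about 160 g (within 3 percent). Origin: centre of its underside; z up. Starts seated in a cell: three jars in pan A's, one in pan B's bolted cell; which jar is where varies.
- jar_4: tallest of four white closed tablet jars: upright plain cylinder 44 mm across with a 1.5 mm rounded foot edge, 96 mm tall, about 200 g (within 3 percent). Origin: centre of its underside; z up. Starts seated in a cell: three jars in pan A's, one in pan B's bolted cell; which jar is where varies.
- carton_low: bystander: white carton 60 x 90 x 35 mm on the table on the robot's side of the balance; origin under its centre.
- carton_side: bystander: brown carton 80 x 50 x 50 mm on the table beside pan A; origin under its centre.
- marker: bystander: black marker pen 120 mm long, 16 mm thick, lying beside pan B; origin under its centre.
- amber: bystander: amber jar 52 mm across, 100 mm tall, on the table beyond the balance; origin: centre of its underside.
There are look-alikes about, which are no part of the job. What is shaped like the jar_1 but orange or yellow is not meant. What is shaped like the jar_2 but blue or pink is not meant.

How it is judged:
By the outcome, as a careful person would: the job done as asked, in the order asked, and still so for the second after the job is handed in, with the robot touching nothing.
It also fails if it takes over 72 s, if anything falls off the work surface, if the arm or the gripper's body presses on something with over 40 N, if the wrist force passes 120 N, or if a joint passes its speed limit or range.

## Working session

There is one attempt and no reset: what is moved stays moved. The work goes in short steps, Python scripts to look and compute and a tool call to move; the robot and the scene stay as the last step left them, time stands still between calls to the robot, and variables do not carry over. Pictures are saved under pics/ and viewed, at most 10 in all, crops included, and the job is handed in when it is done.

Besides the shell and the picture viewer there is one more tool, called after "Request:" as a command line: name --argument value ..., lists and objects as JSON in quotes. arm_command: Moves the arm, as the interface text tells. Its arguments: {"type":"object","properties":{"series":{"type":"array"},"jaw":{"type":"number"},"grip_force":{"type":"number"}},"required":["series"]}

```bash
mkdir -p pics; cat > h.py <<'E'
import numpy as np, cv2
from rig import telemetry, viewer, arm
def cap(n,save=None):
    d=viewer.capture(n)
    if save:
        cv2.imwrite(f'pics/{save}.png',d['pixels']); np.savez(f'{save}.npz',**d)
    return d
def cloud(d):
    h,w=d['range_z'].shape
    v,u=np.mgrid[0:h,0:w].astype(float)
    K=d['K'];x=(u-K[0,2])/K[0,0];y=(v-K[1,2])/K[1,1]
    a,b=x.copy(),y.copy()
    for _ in range(8):
        s=1+d['k1']*(a*a+b*b);a,b=x/s,y/s
    z=d['range_z'];P=np.stack([a*z,b*z,z],-1)
    P=P@d['T'][:3,:3].T+d['T'][:3,3]
    P[z==0]=np.nan
    return P
E
python3 - <<'E'
from h import *
for n in('scene','top'):
    d=cap(n,n+'0');print(n,d['K'].tolist(),d['k1'],d['T'].round(3).tolist())
print(telemetry.observe())
E
```

```text
scene [[449.72032127856744, 0.0, 319.1169054178758], [0.0, 449.72032127856744, 233.5248099893742], [0.0, 0.0, 1.0]] -0.04462014926919336 [[-0.775, 0.549, -0.313, 798.534], [0.632, 0.664, -0.4, 318.599], [-0.011, -0.508, -0.861, 711.011], [0.0, 0.0, 0.0, 1.0]]
top [[615.0560760615513, 0.0, 317.03390314326975], [0.0, 615.0560760615513, 245.33686045620794], [0.0, 0.0, 1.0]] -0.20700358179843092 [[0.023, -0.993, 0.119, 464.472], [-0.999, -0.026, -0.026, 34.778], [0.028, -0.118, -0.993, 928.184], [0.0, 0.0, 0.0, 1.0]]
{'time': 0.1, 'qpos': array([ 1.22637991e+00,  1.24456207e-01,  1.65149534e+00, -4.45395409e-05,
        1.36750361e+00, -8.25814890e-02]), 'qvel': array([-5.84377480e-04, -1.48829997e-03, -2.85164888e-03, -2.92132406e-05,
       -7.16408619e-04, -1.42759541e-04]), 'joint_efforts': array([ 3.02725393e-04, -4.18881297e+01, -3.61095464e+01,  7.77602079e-02,
        4.61476122e-02, -7.08210177e-05]), 'tool_pos': array([168.1374952 , 627.44109293, 291.1241578 ]), 'orientation': array([ 1.30539275e-01,  9.91442701e-01, -9.14727594e-04, -1.76002183e-04]), 'wrist_force': array([-0.20312293, -0.21409753, -0.3023213 ]), 'moment': array([-0.02593621, -0.03264256,  0.0104486 ]), 'grasp_force': 0.0, 'grip_width': 1.0026337337718236}
```

View pics/scene0.png

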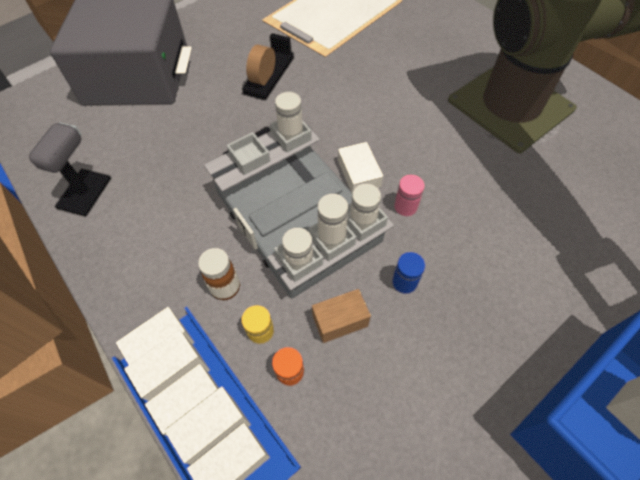

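View pics/top0.png

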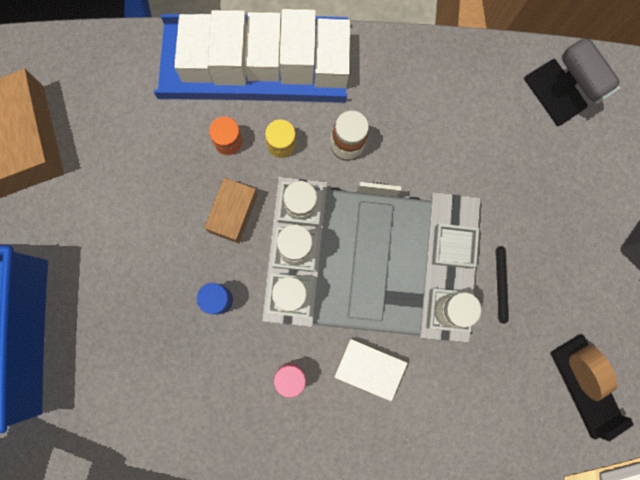

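The views show three jars on pan A: top-view lids near (300,199), (295,244) and (289,295). Pan B holds one jar at (458,310), and its empty cell is near (456,245).

```bash
python3 - <<'E'
from h import *
P={n:cloud(np.load(n+'0.npz')) for n in('scene','top')}
Q=np.vstack([P['scene'].reshape(-1,3),P['top'].reshape(-1,3)]);
for n in P:
  print(n)
  p=P[n]
  if n=='top': seeds=[(300,199),(295,244),(289,295),(458,310)]
  else: seeds=[(297,237),(333,204),(367,193),(288,100)]
  for u,v in seeds:
    w=p[v-25:v+26,u-25:u+26].reshape(-1,3); z0=np.nanmedian(p[v-3:v+4,u-3:u+4,2])
    t=w[np.abs(w[:,2]-z0)<4]; c,r=cv2.minEnclosingCircle(t[:,:2].astype(np.float32))
    print((u,v),'top z',z0.round(1),'mean',t.mean(0).round(1),'circ',np.round(c,1),round(r,1),len(t))
p=P['top']
for u,v in [(456,245),(456,205),(457,277),(272,300),(340,260),(390,250),(371,260),(100,300),(229,211),(370,370),(350,127),(502,285),(282,318)]:
    print((u,v),np.nanmedian(p[v-1:v+2,u-1:u+2].reshape(-1,3),0).round(1))
# base outline: z 36..46
d=np.load('top0.npz')
m=((p[...,2]>35)&(p[...,2]<58));m[:, :310]=0;m[:,435:]=0;m[:185]=0;m[340:]=0
print(cv2.minAreaRect(p[m][:,:2].astype(np.float32)))
im=d['pixels'];
a=cv2.resize(im[180:350,415:495],None,fx=3.4,fy=3.4,interpolation=cv2.INTER_CUBIC)
b=cv2.resize(im[170:340,255:335],None,fx=3.4,fy=3.4,interpolation=cv2.INTER_CUBIC)
cv2.imwrite('pics/crop1.png',np.hstack([b,a]))
E
```

```text
scene
(297, 237) top z 135.8 mean [620.8  39.6 135.5] circ [609.6  38.9] 33.1 622
(333, 204) top z 171.8 mean [558.3  44.7 171.4] circ [557.5  44. ] 22.3 611
(367, 193) top z 147.7 mean [495.1  50.3 147.4] circ [510.   54.2] 38.1 545
(288, 100) top z 171.0 mean [ 478.3 -168.9  170.7] circ [ 477.6 -169.9] 22.2 386
top
(300, 199) top z 136.6 mean [622.2  38.  136.7] circ [622.6  37.9] 22.0 858
(295, 244) top z 172.6 mean [558.5  43.2 172.7] circ [558.8  43.3] 21.9 957
(289, 295) top z 148.9 mean [494.8  48.6 148.6] circ [494.8  48.8] 21.8 917
(458, 310) top z 173.0 mean [ 478.9 -169.6  172.7] circ [ 478.6 -170.1] 22.5 933
(456, 245) [ 570.3 -181.3   88.8]
(456, 205) [ 627.9 -183.4   85.1]
(457, 277) [ 525.9 -183.9   83.8]
(272, 300) [488.3  73.3  79.1]
(340, 260) [549.8 -21.9  41.9]
(390, 250) [566.3 -94.6  41.5]
(371, 260) [549.9 -66.   52.8]
(100, 300) [482.2 341.3   1. ]
(229, 211) [616.1 140.8  50.2]
(370, 370) [391.6 -69.1  34.9]
(350, 127) [731.5 -29.  100.9]
(502, 285) [ 519.9 -272.8   15.3]
(282, 318) [464.1  59.   70.3]
((543.59228515625, -69.88662719726562), (156.7279510498047, 219.42198181152344), 85.25541687011719)
```

View pics/crop1.png

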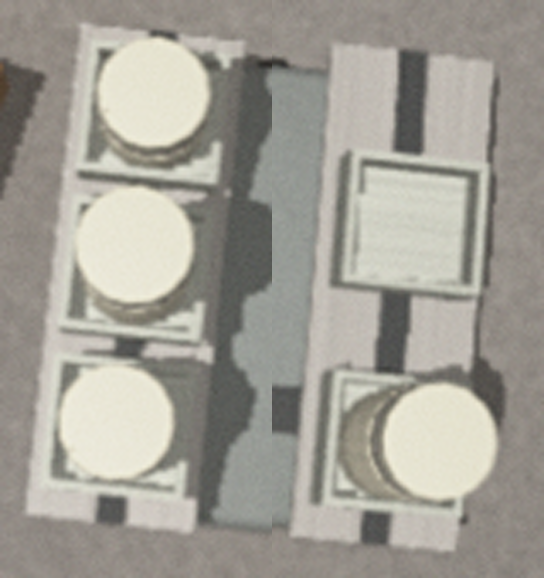

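```bash
cat >> h.py <<'E'
from scipy.spatial.transform import Rotation as R
def togo(tgt,axang=None):
    o=telemetry.observe(); r=R.from_quat(o['orientation'])
    print('t',o['time'],'pos',o['tool_pos'].round(2),'F',o['wrist_force'].round(2),'w',round(o['grip_width'],3),'g',round(o['grasp_force'],2))
    print('tool shift',r.inv().apply(np.array(tgt)-o['tool_pos']).round(2))
    if axang is not None: # tool y horizontal dir angle deg, tool down
        a=np.radians(axang); y=np.array([np.cos(a),np.sin(a),0]); z=np.array([0,0,-1.]); M=np.c_[np.cross(y,z),y,z]
        print('twist',np.degrees((r.inv()*R.from_matrix(M)).as_rotvec()).round(2))
E
python3 - <<'E'
from h import *
ex=np.array([.9964,-.085]);ey=np.array([.085,.9964])
for n in('top','scene'):
    p=cloud(np.load(n+'0.npz')); q=p.reshape(-1,3)
    c=np.array([539.9,-175.9]); l=np.c_[(q[:,:2]-c)@ex,(q[:,:2]-c)@ey,q[:,2]]
    w=l[(l[:,2]>101)&(l[:,2]<113)&(l[:,0]>0)&(l[:,0]<110)&(abs(l[:,1])<45)]
    print(n,len(w),w.min(0).round(1),w.max(0).round(1),np.percentile(w,[2,98],axis=0).round(1).tolist(),np.median(w[:,2]))
    b=cv2.minAreaRect(w[:,:2].astype(np.float32));print(b)
    # inner hole
    f=l[(abs(l[:,2]-88)<3)&(l[:,0]>5)&(l[:,0]<95)&(abs(l[:,1])<24)]
    print(np.histogram(f[:,0],np.arange(5,100,5)))
    # plates of pans & fit end edges
    for yc,zz in((0,82),(220,70)):
        e=l[(abs(l[:,2]-zz)<5)&(abs(l[:,1]-yc)<40)&(abs(l[:,0])<115)]
        print('pan',yc,cv2.minAreaRect(e[:,:2].astype(np.float32)))
togo([494.8,48.8,260],85.1)
E
```

```text
top 525 [  0.3 -27.8 101.1] [ 55.5  29.3 112.3] [[0.6, -27.1, 101.8], [54.9, 28.9, 111.4]] 108.22218881172955
((27.8533935546875, 0.7506313323974609), (57.01251983642578, 55.180301666259766), 89.89407348632812)
(array([ 70, 106, 103, 104, 101, 105, 110, 103, 105,  48,   0,  15,  21,
        16,  15,  12,  17,  22]), array([ 5, 10, 15, 20, 25, 30, 35, 40, 45, 50, 55, 60, 65, 70, 75, 80, 85,
       90, 95]))
pan 0 ((1.0550689697265625, 0.3523674011230469), (206.9439239501953, 72.07545471191406), 0.10400345176458359)
pan 220 ((0.45046234130859375, 220.0352020263672), (207.16854858398438, 70.30570220947266), 0.0524333231151104)
scene 347 [  0.  -30.4 101.1] [ 53.6  30.2 110.1] [[0.6, -28.8, 101.3], [53.3, 29.5, 109.4]] 106.56019170516015
((26.868730545043945, -0.026483535766601562), (53.41592025756836, 60.34463119506836), 0.39036449790000916)
(array([40, 36, 37, 39, 39, 39, 39, 30,  0, 19,  0,  0,  1,  0,  1,  0,  0,
        1]), array([ 5, 10, 15, 20, 25, 30, 35, 40, 45, 50, 55, 60, 65, 70, 75, 80, 85,
       90, 95]))
pan 0 ((-1.1536483764648438, 0.4372215270996094), (73.42962646484375, 207.3970489501953), 89.78157043457031)
pan 220 ((-1.0764617919921875, 221.6742706298828), (71.20665740966797, 206.5961456298828), 89.04334259033203)
t 0.1 pos [168.14 627.44 291.12] F [-0.2  -0.21 -0.3 ] w 1.003 g 0.0
tool shift [-465.31 -474.31   31.96]
twist [ -0.11  -0.02 -10.1 ]
```

Request:
arm_command --series '[{"translation":[-33,-34,0],"twist":[0,0,-5]},{"translation":[-36,-31,0],"twist":[0,0,-5]},{"translation":[-38,-27,0],"twist":[0,0,0]},{"translation":[-38,-27,0],"twist":[0,0,0]},{"translation":[-38,-27,0],"twist":[0,0,0]}]' --jaw 0 --grip_force 6

```text
time: 0.6
tool_pos: [328.7, 457.5, 291.8]
orientation: [0.043, 0.999, -0.0, -0.0]
wrist_force: [0.7, 0.1, -0.7]
grip_width: 1.0
grasp_force: 0.0
```

Request:
arm_command --series '[{"translation":[-38,-27,0],"twist":[0,0,0]},{"translation":[-38,-27,0],"twist":[0,0,0]},{"translation":[-38,-27,0],"twist":[0,0,0]},{"translation":[-38,-27,0],"twist":[0,0,0]},{"translation":[0,0,0],"twist":[0,0,0]}]'

```text
time: 1.1
tool_pos: [473.0, 334.8, 291.7]
orientation: [0.047, 0.999, -0.001, 0.0]
wrist_force: [-1.0, 1.2, -0.5]
grip_width: 1.0
grasp_force: 0.0
```

```bash
python3 -c "
from h import *
togo([494.8,48.8,260],85.1)"
```

```text
t 1.1 pos [473.01 334.76 291.68] F [-1.04  1.21 -0.52] w 1.0 g 0.0
tool shift [ -48.32 -282.63   32.14]
twist [-0.09  0.03 -0.45]
```

Request:
arm_command --series '[{"translation":[-8,-47,0],"twist":[0,0,-0.4]},{"translation":[-8,-47,0],"twist":[0,0,0]},{"translation":[-8,-47,0],"twist":[0,0,0]},{"translation":[-8,-47,0],"twist":[0,0,0]},{"translation":[-8,-47,0],"twist":[0,0,0]}]'

```text
time: 1.6
tool_pos: [489.9, 99.6, 291.9]
orientation: [0.04, 0.999, 0.0, -0.0]
wrist_force: [1.5, -0.5, 0.6]
grip_width: 1.0
grasp_force: 0.0
```

Request:
arm_command --series '[{"translation":[-8,-47,0],"twist":[0,0,0]},{"translation":[0,0,20],"twist":[0,0,0]},{"translation":[0,0,12],"twist":[0,0,0]},{"translation":[0,0,0],"twist":[0,0,0]},{"translation":[0,0,0],"twist":[0,0,0]}]'

```text
time: 2.1
tool_pos: [494.5, 54.3, 259.8]
orientation: [0.039, 0.999, 0.0, -0.001]
wrist_force: [-0.1, 0.2, 0.1]
grip_width: 0.999
grasp_force: 0.0
```

```bash
python3 -c "
from h import *
togo([494.8,48.8,184],85.1)
cap('top','top1');cap('scene','scene1')
a=cv2.imread('pics/top1.png')[150:390,200:520];b=cv2.imread('pics/scene1.png')[60:300,200:430]
cv2.imwrite('pics/c2.png',cv2.resize(np.hstack([a,b]),None,fx=1.4,fy=1.4))"
```

```text
t 2.1 pos [494.47  54.31 259.83] F [-0.13  0.15  0.05] w 0.999 g 0.0
tool shift [-0.86 -5.48 75.83]
twist [ 0.   -0.07  0.41]
```

View pics/c2.png

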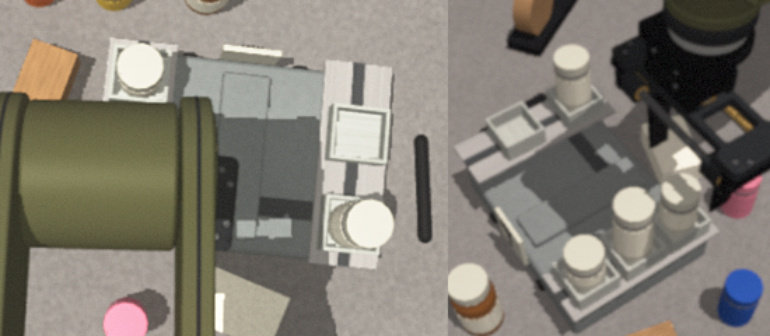

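The scene camera shows the fingers straddling jar_2, the jar nearest the robot on pan A at about (680,200). The pan B cell is free. Next I'll centre and descend.

Request:
arm_command --series '[{"translation":[-0.8,-5.5,0],"twist":[0,0,0.4]},{"translation":[0,0,20],"twist":[0,0,0]},{"translation":[0,0,20],"twist":[0,0,0]},{"translation":[0,0,10],"twist":[0,0,0]},{"translation":[0,0,0],"twist":[0,0,0]}]'

```text
time: 2.7
tool_pos: [494.4, 47.7, 208.9]
orientation: [0.043, 0.999, -0.0, -0.001]
wrist_force: [-0.4, -0.2, -0.3]
grip_width: 1.0
grasp_force: 0.0
```

Request:
arm_command --series '[{"translation":[0,0,12],"twist":[0,0,0]},{"translation":[0,0,9],"twist":[0,0,0]},{"translation":[0,0,5],"twist":[0,0,0]},{"translation":[0,0,0],"twist":[0,0,0]},{"translation":[0,0,0],"twist":[0,0,0]}]'

```text
time: 3.2
tool_pos: [495.3, 47.7, 184.4]
orientation: [0.044, 0.999, -0.0, 0.0]
wrist_force: [-0.9, 0.1, 0.0]
grip_width: 1.0
grasp_force: 0.0
```

```bash
python3 -c "
from h import *
togo([494.8,48.8,184],85.1)
cap('scene','scene2')
b=cv2.imread('pics/scene2.png')[120:300,260:460]
cv2.imwrite('pics/c3.png',cv2.resize(b,None,fx=3,fy=3,interpolation=2))"
```

```text
t 3.2 pos [495.29  47.69 184.36] F [-0.87  0.08  0.03] w 1.0 g 0.0
tool shift [0.58 1.06 0.36]
twist [-0.    0.01 -0.1 ]
```

View pics/c3.png

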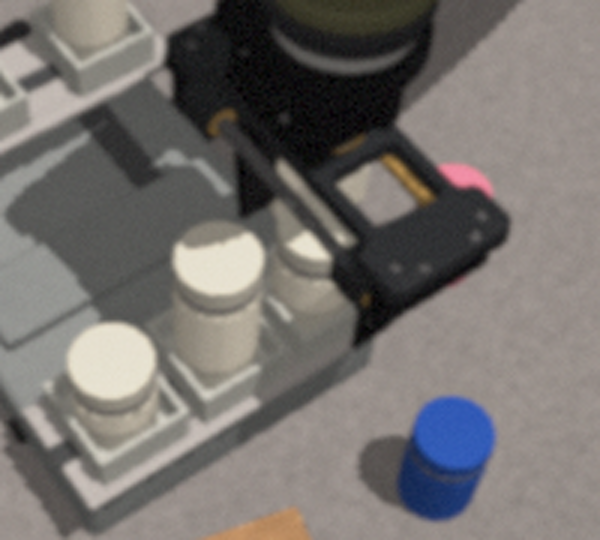

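The jar stands between the fingers, and jar_4 clears the gripper. Closing gently.

Request:
arm_command --series '[{"translation":[0,0.8,0],"twist":[0,0,0]},{"translation":[0,0,0],"twist":[0,0,0]},{"translation":[0,0,0],"twist":[0,0,0]},{"translation":[0,0,0],"twist":[0,0,0]},{"translation":[0,0,0],"twist":[0,0,0]}]' --jaw 125 --grip_force 4

```text
time: 3.75
tool_pos: [495.3, 48.5, 184.3]
orientation: [0.044, 0.999, 0.0, 0.0]
wrist_force: [0.3, -0.2, 0.1]
grip_width: 0.636
grasp_force: 0.0
```

Request:
arm_command --series '[{"translation":[0,0,0],"twist":[0,0,0]},{"translation":[0,0,0],"twist":[0,0,0]},{"translation":[0,0,0],"twist":[0,0,0]},{"translation":[0,0,0],"twist":[0,0,0]},{"translation":[0,0,0],"twist":[0,0,0]}]' --jaw 150

```text
time: 4.25
tool_pos: [495.2, 48.4, 184.3]
orientation: [0.044, 0.999, -0.0, -0.0]
wrist_force: [0.0, -0.3, 0.7]
grip_width: 0.46
grasp_force: 4.0
```

Request:
arm_command --series '[{"translation":[0,0,0],"twist":[0,0,0]},{"translation":[0,0,-5],"twist":[0,0,0]},{"translation":[0,0,-8],"twist":[0,0,0]},{"translation":[0,0,-10],"twist":[0,0,0]},{"translation":[0,0,-10],"twist":[0,0,0]}]' --grip_force 8 --jaw 180

```text
time: 4.75
tool_pos: [495.4, 48.5, 218.4]
orientation: [0.044, 0.999, 0.0, 0.0]
wrist_force: [-0.3, 0.2, -2.4]
grip_width: 0.461
grasp_force: 8.0
```

Request:
arm_command --series '[{"translation":[0,0,-20],"twist":[0,0,0]},{"translation":[0,0,-25],"twist":[0,0,0]},{"translation":[0,0,-25],"twist":[0,0,0]},{"translation":[0,0,-12],"twist":[0,0,0]},{"translation":[0,0,0],"twist":[0,0,0]}]'

```text
time: 5.25
tool_pos: [496.2, 48.5, 302.1]
orientation: [0.044, 0.999, 0.0, 0.003]
wrist_force: [0.6, -0.1, -0.4]
grip_width: 0.466
grasp_force: 8.0
```

```bash
python3 -c "
from h import *
togo([567.3,-177.9,300],85.1)"
```

```text
t 5.25 pos [496.21  48.51 302.14] F [ 0.55 -0.1  -0.42] w 0.466 g 8.0
tool shift [ -90.53 -219.35    2.51]
twist [ 0.02  0.29 -0.1 ]
```

Request:
arm_command --series '[{"translation":[-13,-31,0],"twist":[0,0,0]},{"translation":[-13,-31,0],"twist":[0,0,0]},{"translation":[-13,-31,0],"twist":[0,0,0]},{"translation":[-13,-31,0],"twist":[0,0,0]},{"translation":[-13,-31,0],"twist":[0,0,0]}]'

```text
time: 5.75
tool_pos: [546.1, -112.7, 297.3]
orientation: [0.044, 0.999, 0.0, -0.001]
wrist_force: [0.5, -0.8, -1.3]
grip_width: 0.461
grasp_force: 8.0
```

Request:
arm_command --series '[{"translation":[-13,-32,0],"twist":[0,0,0]},{"translation":[-12,-32,0],"twist":[0,0,0]},{"translation":[0,0,25],"twist":[0,0,0]},{"translation":[0,0,25],"twist":[0,0,0]},{"translation":[0,0,20],"twist":[0,0,0]}]'

```text
time: 6.25
tool_pos: [564.6, -177.5, 225.7]
orientation: [0.044, 0.999, 0.001, -0.002]
wrist_force: [-0.2, -0.1, -1.1]
grip_width: 0.462
grasp_force: 8.0
```

Request:
arm_command --series '[{"translation":[0,0,0],"twist":[0,0,0]},{"translation":[0,0,0],"twist":[0,0,0]}]'

```text
time: 6.45
tool_pos: [565.3, -177.3, 228.1]
orientation: [0.044, 0.999, 0.0, -0.001]
wrist_force: [0.6, -0.4, -0.5]
grip_width: 0.462
grasp_force: 8.0
```

```bash
python3 -c "
from h import *
togo([567.3,-177.9,225],85.1)
cap('scene','scene3');cap('top','top3')
b=cv2.resize(cv2.imread('pics/scene3.png')[80:230,190:340],None,fx=3,fy=3,interpolation=2)
a=cv2.resize(cv2.imread('pics/top3.png')[190:340,380:496],None,fx=3,fy=3,interpolation=2)
cv2.imwrite('pics/c4.png',np.hstack([b,a]))"
```

```text
t 6.45 pos [ 565.32 -177.28  228.11] F [ 0.56 -0.38 -0.5 ] w 0.462 g 8.0
tool shift [-2.04 -0.44  3.1 ]
twist [ 0.04 -0.13 -0.1 ]
```

View pics/c4.png

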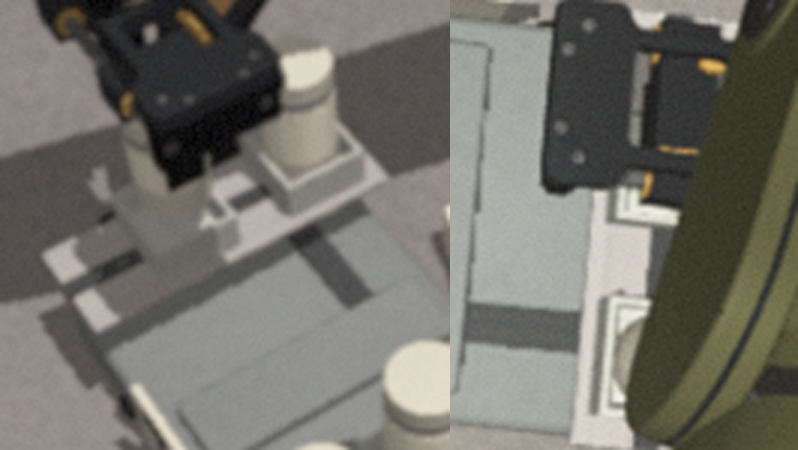

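The jar hangs just above the empty cell, its foot near (170,210) in the left crop. I'll fit its axis from depth for the alignment.

```bash
cat > fit.py <<'E'
from h import *
from scipy.optimize import least_squares
def fit(p,cx,cy,z0,z1):
    q=p.reshape(-1,3); m=(q[:,2]>z0)&(q[:,2]<z1)&(np.hypot(q[:,0]-cx,q[:,1]-cy)<26)
    w=q[m]; s=least_squares(lambda c:np.hypot(w[:,0]-c[0],w[:,1]-c[1])-22,[cx-5,cy-5],loss='soft_l1')
    return s.x.round(2),len(w),np.abs(s.fun).mean().round(2)
E
python3 - <<'E'
from fit import *
p0=cloud(np.load('scene0.npz'));p3=cloud(np.load('scene3.npz'))
print('A jars',fit(p0,558.6,43.3,110,160),fit(p0,494.8,48.8,110,140),fit(p0,622.4,38,105,128))
print('B jar',fit(p0,478.6,-170,115,165), fit(p3,478.6,-170,115,165))
for z in((124,134),(134,145),(124,145)): print('hand',fit(p3,565.3,-177.3,*z))
# cell rim in scene: edges along local x
ex=np.array([.9964,-.085]);ey=np.array([.085,.9964]);c=np.array([539.9,-175.9])
for n in('scene0','top0'):
    q=cloud(np.load(n+'.npz')).reshape(-1,3);l=np.c_[(q[:,:2]-c)@ex,(q[:,:2]-c)@ey,q[:,2]]
    # floor extents inside cell (z 86..91), central strip
    f=l[(abs(l[:,2]-88.5)<2.5)&(abs(l[:,1])<15)&(l[:,0]>-5)&(l[:,0]<60)]; print(n,'floor x',np.percentile(f[:,0],[1,99]).round(1),len(f))
    w=l[(l[:,2]>105.5)&(l[:,2]<112)&(abs(l[:,1])<18)&(l[:,0]>-10)&(l[:,0]<65)]
    for s in(w[w[:,0]<20],w[w[:,0]>35]): print(' wall x',s[:,0].min().round(1),s[:,0].mean().round(1),s[:,0].max().round(1),len(s))
    w=l[(l[:,2]>105.5)&(l[:,2]<112)&(abs(l[:,0]-27.5)<15)&(abs(l[:,1])<40)]
    for s in(w[w[:,1]<0],w[w[:,1]>0]): print(' wall y',s[:,1].min().round(1),s[:,1].mean().round(1),s[:,1].max().round(1),len(s))
E
```

```text
A jars (array([557.15,  43.63]), 503, np.float64(0.41)) (array([493.25,  48.88]), 302, np.float64(0.45)) (array([620.85,  38.08]), 219, np.float64(0.39))
B jar (array([ 476.75, -170.81]), 525, np.float64(0.67)) (array([ 476.77, -170.86]), 457, np.float64(0.66))
hand (array([ 562.71, -176.98]), 104, np.float64(0.56))
hand (array([ 562.87, -176.72]), 96, np.float64(0.54))
hand (array([ 562.78, -176.85]), 200, np.float64(0.56))
scene0 floor x [ 2.3 53. ] 235
 wall x -1.2 1.3 3.3 35
 wall x 49.7 51.6 53.6 36
 wall y -29.5 -26.3 -23.5 37
 wall y 24.4 27.6 30.2 40
top0 floor x [ 0.6 51.8] 624
 wall x 0.4 2.3 4.3 73
 wall x 51.3 53.3 55.5 72
 wall y -27.6 -25.4 -23.0 72
 wall y 24.9 27.3 29.2 60
```

Request:
arm_command --series '[{"translation":[-3.4,-0.1,0],"twist":[0,0,0]},{"translation":[0,0,4],"twist":[0,0,0]},{"translation":[0,0,4],"twist":[0,0,0]},{"translation":[0,0,0],"twist":[0,0,0]},{"translation":[0,0,0],"twist":[0,0,0]}]'

```text
time: 7.05
tool_pos: [569.0, -177.8, 220.9]
orientation: [0.044, 0.999, 0.0, -0.0]
wrist_force: [0.4, -0.5, -1.4]
grip_width: 0.458
grasp_force: 8.0
```

```bash
python3 - <<'E'
from fit import *
togo([568.7,-177.6,195],85.1)
p=cloud(cap('scene','scene4'))
print('hand',fit(p,567.5,-177.5,115,125),fit(p,567.5,-177.5,125,138),fit(p,567.5,-177.5,115,138),'want 566.3 -177.5')
b=cv2.resize(cv2.imread('pics/scene4.png')[80:200,190:340],None,fx=4,fy=4,interpolation=2)
cv2.imwrite('pics/c5.png',b)
E
```

```text
t 7.05 pos [ 569.05 -177.84  220.92] F [ 0.41 -0.46 -1.38] w 0.458 g 8.0
tool shift [ 0.35  0.2  25.92]
twist [ 0.01 -0.03 -0.1 ]
hand (array([ 566.76, -177.41]), 99, np.float64(0.41)) (array([ 566.72, -177.36]), 116, np.float64(0.64)) (array([ 566.74, -177.39]), 215, np.float64(0.53)) want 566.3 -177.5
```

View pics/c5.png

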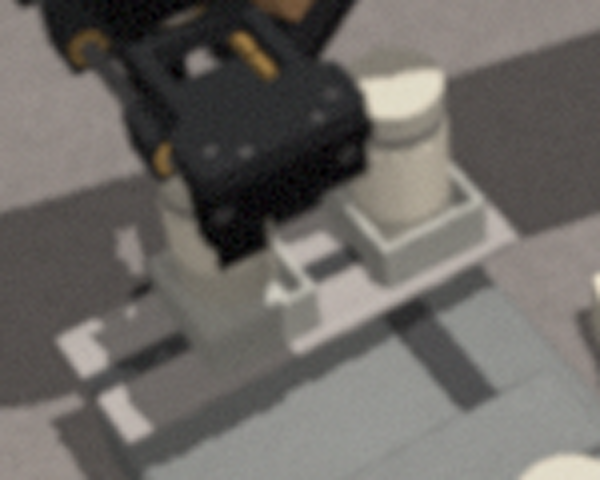

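The jar's foot is just above the rim and aligned within 0.5 mm. I'll lower it in small steps and watch the force.

Request:
arm_command --series '[{"translation":[0.4,0,3],"twist":[0,0,0]},{"translation":[0,0,2],"twist":[0,0,0]},{"translation":[0,0,2],"twist":[0,0,0]},{"translation":[0,0,1],"twist":[0,0,0]},{"translation":[0,0,0],"twist":[0,0,0]}]'

```text
time: 7.6
tool_pos: [568.7, -177.8, 212.9]
orientation: [0.044, 0.999, 0.0, -0.0]
wrist_force: [0.3, 0.6, -1.9]
grip_width: 0.462
grasp_force: 8.0
```

Request:
arm_command --series '[{"translation":[0,0,1],"twist":[0,0,0]},{"translation":[0,0,1],"twist":[0,0,0]},{"translation":[0,0,0],"twist":[0,0,0]},{"translation":[0,0,0],"twist":[0,0,0]}]'

```text
time: 8.0
tool_pos: [568.8, -177.9, 211.3]
orientation: [0.044, 0.999, 0.0, 0.0]
wrist_force: [0.2, -0.2, -2.1]
grip_width: 0.459
grasp_force: 8.0
```

```bash
python3 - <<'E'
from fit import *
togo([568.7,-177.6,195],85.1)
p=cloud(cap('scene','scene5'))
print('hand',fit(p,567.5,-177.5,113,131),'want 566.3 -177.5')
print('A',[np.nanmedian(p[v-3:v+4,u-3:u+4,2]).round(1) for u,v in((297,237),(333,204))],'B',np.nanmedian(p[97:103,285:291,2]))
E
```

```text
t 8.0 pos [ 568.8  -177.88  211.27] F [ 0.16 -0.22 -2.07] w 0.459 g 8.0
tool shift [ 0.12  0.27 16.27]
twist [ 0.   0.  -0.1]
hand (array([ 566.64, -177.23]), 153, np.float64(0.61)) want 566.3 -177.5
A [np.float64(135.7), np.float64(171.4)] B 170.99163088628825
```

Request:
arm_command --series '[{"translation":[0,0,1],"twist":[0,0,0]},{"translation":[0,0,1],"twist":[0,0,0]},{"translation":[0,0,1],"twist":[0,0,0]},{"translation":[0,0,1],"twist":[0,0,0]},{"translation":[0,0,0],"twist":[0,0,0]}]'

```text
time: 8.55
tool_pos: [568.7, -177.9, 207.0]
orientation: [0.044, 0.999, 0.0, -0.0]
wrist_force: [-0.5, -0.8, -0.6]
grip_width: 0.462
grasp_force: 8.0
```

Request:
arm_command --series '[{"translation":[0,0,1],"twist":[0,0,0]},{"translation":[0,0,1],"twist":[0,0,0]},{"translation":[0,0,1],"twist":[0,0,0]},{"translation":[0,0,1],"twist":[0,0,0]},{"translation":[0,0,0],"twist":[0,0,0]}]'

```text
time: 9.05
tool_pos: [568.7, -177.8, 203.0]
orientation: [0.044, 0.999, 0.0, -0.0]
wrist_force: [-0.7, 0.5, -2.0]
grip_width: 0.458
grasp_force: 8.0
```

```bash
python3 - <<'E'
from fit import *
togo([568.7,-177.6,195],85.1)
p=cloud(cap('scene','scene6'))
print('A',[np.nanmedian(p[v-3:v+4,u-3:u+4,2]).round(1) for u,v in((297,237),(333,204))],'B',np.nanmedian(p[97:103,285:291,2]))
E
```

```text
t 9.05 pos [ 568.69 -177.83  203.02] F [-0.7   0.49 -2.04] w 0.458 g 8.0
tool shift [0.01 0.23 8.02]
twist [ 0.01 -0.02 -0.1 ]
A [np.float64(135.8), np.float64(171.8)] B 170.94619750011924
```

Request:
arm_command --series '[{"translation":[0,0,2],"twist":[0,0,0]},{"translation":[0,0,2],"twist":[0,0,0]},{"translation":[0,0,2],"twist":[0,0,0]},{"translation":[0,0,1],"twist":[0,0,0]},{"translation":[0,0,1],"twist":[0,0,0]}]'

```text
time: 9.6
tool_pos: [568.7, -177.9, 195.2]
orientation: [0.044, 0.999, 0.0, -0.0]
wrist_force: [-0.1, -0.0, 0.3]
grip_width: 0.46
grasp_force: 8.0
```

Request:
arm_command --series '[{"translation":[0,0,1],"twist":[0,0,0]},{"translation":[0,0,1],"twist":[0,0,0]},{"translation":[0,0,1],"twist":[0,0,0]},{"translation":[0,0,1],"twist":[0,0,0]},{"translation":[0,0,0],"twist":[0,0,0]}]'

```text
time: 10.1
tool_pos: [568.8, -177.9, 191.1]
orientation: [0.044, 0.999, -0.0, 0.0]
wrist_force: [-1.0, -0.0, -0.6]
grip_width: 0.454
grasp_force: 8.0
```

```bash
python3 - <<'E'
from fit import *
togo([568.7,-177.6,190],85.1)
p=cloud(cap('scene','scene7'))
print('A',[np.nanmedian(p[v-3:v+4,u-3:u+4,2]).round(1) for u,v in((297,237),(333,204))],'B',np.nanmedian(p[97:103,285:291,2]))
E
```

```text
t 10.1 pos [ 568.81 -177.89  191.15] F [-0.96 -0.03 -0.57] w 0.454 g 8.0
tool shift [0.14 0.28 1.15]
twist [-0.   0.  -0.1]
A [np.float64(140.6), np.float64(177.0)] B 165.61166966410627
```

The jar has touched down and the pans are nearly level, so I'll let go.

Request:
arm_command --series '[{"translation":[0,0,0.5],"twist":[0,0,0]},{"translation":[0,0,0],"twist":[0,0,0]},{"translation":[0,0,0],"twist":[0,0,0]},{"translation":[0,0,0],"twist":[0,0,0]}]' --jaw 110

```text
time: 10.55
tool_pos: [568.9, -177.9, 190.9]
orientation: [0.044, 0.999, -0.0, 0.0]
wrist_force: [0.3, -0.2, -0.5]
grip_width: 0.567
grasp_force: 0.0
```

Request:
arm_command --series '[{"translation":[0,0,0],"twist":[0,0,0]},{"translation":[0,0,0],"twist":[0,0,0]},{"translation":[0,0,0],"twist":[0,0,0]},{"translation":[0,0,0],"twist":[0,0,0]},{"translation":[0,0,0],"twist":[0,0,0]}]' --jaw 30

```text
time: 11.05
tool_pos: [568.8, -177.9, 190.8]
orientation: [0.044, 0.999, 0.0, 0.0]
wrist_force: [0.1, -0.8, -0.4]
grip_width: 0.872
grasp_force: 0.0
```

Request:
arm_command --series '[{"translation":[0,0,-10],"twist":[0,0,0]},{"translation":[0,0,-20],"twist":[0,0,0]},{"translation":[0,0,-30],"twist":[0,0,0]},{"translation":[0,0,-40],"twist":[0,0,0]},{"translation":[0,0,-40],"twist":[0,0,0]}]'

```text
time: 11.55
tool_pos: [568.5, -177.7, 332.6]
orientation: [0.044, 0.999, 0.0, -0.0]
wrist_force: [0.3, -0.2, 0.9]
grip_width: 0.882
grasp_force: 0.0
```

Request:
arm_command --series '[{"translation":[20,-30,0],"twist":[0,0,0]},{"translation":[20,-40,0],"twist":[0,0,0]},{"translation":[20,-40,0],"twist":[0,0,0]},{"translation":[20,-40,0],"twist":[0,0,0]},{"translation":[20,-40,0],"twist":[0,0,0]}]'

```text
time: 12.05
tool_pos: [451.5, -359.7, 331.9]
orientation: [0.043, 0.999, -0.0, 0.001]
wrist_force: [0.6, 0.7, 0.2]
grip_width: 0.879
grasp_force: 0.0
```

Request:
arm_command --series '[{"translation":[0,0,0],"twist":[0,0,0]},{"translation":[0,0,0],"twist":[0,0,0]},{"translation":[0,0,0],"twist":[0,0,0]},{"translation":[0,0,0],"twist":[0,0,0]},{"translation":[0,0,0],"twist":[0,0,0]}]'

```text
time: 12.55
tool_pos: [453.3, -357.4, 330.8]
orientation: [0.043, 0.999, 0.0, 0.0]
wrist_force: [-0.1, 0.1, 0.5]
grip_width: 0.878
grasp_force: 0.0
```

```bash
python3 - <<'E'
from fit import *
togo([568.7,-177.6,190],85.1)
d=cap('scene','scene8');p=cloud(d);t=cap('top','top8')
q=p.reshape(-1,3)
for c in((622,38),(558.6,43.3),(478.3,-170),(566.9,-177.5)):
    w=q[np.hypot(q[:,0]-c[0],q[:,1]-c[1])<12]; w=w[w[:,2]>130]; print(c,np.median(w[:,2]).round(1),np.percentile(w[:,2],[5,95]).round(1))
cv2.imwrite('pics/c6.png',np.hstack([cv2.resize(d['pixels'][80:300,190:400],None,fx=2,fy=2,interpolation=2),cv2.resize(t['pixels'][160:380,340:510],None,fx=2,fy=2,interpolation=2)]))
E
```

```text
t 12.55 pos [ 453.33 -357.43  330.83] F [-0.14  0.07  0.49] w 0.878 g 0.0
tool shift [-99.61 189.   140.85]
twist [0.   0.   0.01]
(622, 38) 142.1 [140.2 143.8]
(558.6, 43.3) 178.0 [176.6 179.3]
(478.3, -170) 164.6 [163.3 165.8]
(566.9, -177.5) 153.5 [151.8 154.9]
```

View pics/c6.png

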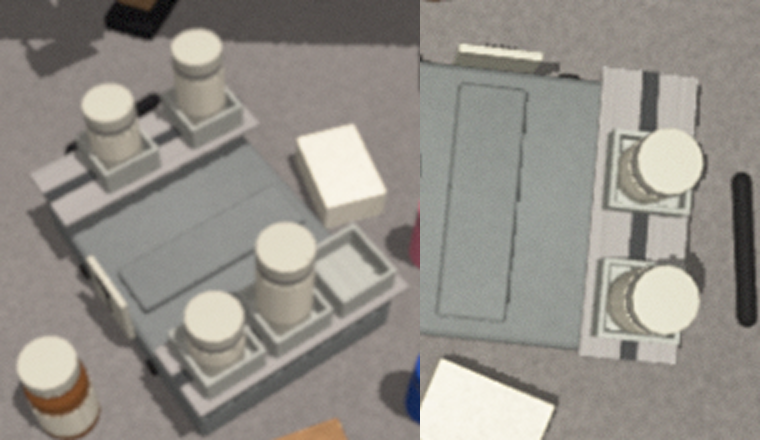

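Both pans read level: the floors are at about 82 mm. jar_2 stands upright and fully down in pan B's sliding cell, and the gripper is clear.

```bash
python3 -c "
from rig import arm
print(arm.finish_job())"
```

```text
the job is handed in; nothing more can be done
None
```

I moved jar_2 (72 mm, about 120 g) from pan A to pan B's sliding cell. By the camera depth both pans sit level, every jar is upright and seated, the gripper is clear, and the job is handed in at about 12.6 s.

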